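Set up the still life

TASK

Set up the still life on the dark wooden board: stand the cork-stoppered jar on the blue disc between the bronze urn and the green-powder jar, the green tin on the disc in front of the urn (on the robot's side of it), the amber dropper bottle on the disc in front of the green-powder jar, and the tea light on top of the tin. Everything stands upright, centred on its disc or, for the tea light, on the tin; leave the urn, the green-powder jar and the eraser where they are.

Things in the scene. Friction and masses are not known exactly. Their poses are not given: they have to be found in the camera images.
- pigment_jar_5: to be moved: small clear glass jar of whitish pigment with a brown cork stopper, round, 46 mm across the glass up to about 60 mm, stopper 34 mm across, 71 mm tall over all, 0.14 kg, stands upright on the table. Origin at the centre of its underside, z axis up. 
- tin_1: to be moved: round tin with a green and yellow label, 57 mm across, straight-sided, 72 mm tall, solid flat closed top, 0.18 kg, stands upright on the table. Origin at the centre of its underside, z axis up. 
- bottle_1: to be moved: small amber dropper bottle with a white label and black rubber dropper, body 33 mm across up to 65 mm height, black collar 24 mm across up to 77 mm, rubber bulb 13 mm across up to 102 mm, 0.07 kg, stands upright on the table. Origin at the centre of its underside, z axis up. 
- candle_1: to be moved: tea light, a low round whitish cup with green wax, 38 mm across, 15 mm tall, 0.02 kg, lies upright on the table. Origin at the centre of its underside, z axis up. 
- bronze_urn: stays where it is: little brown bronze urn with a pointed top, 55 mm across, 116 mm tall, stands loose at one back corner of the board (left or right, it varies), its foot 12 mm above the table. Origin at the centre of its underside, z axis up. 
- pigment_jar_4: stays where it is: glass jar of green pigment with a black stopper, 56 mm across, 89 mm tall, stands loose at the other back corner of the board, 240 mm from the urn. Origin at the centre of its underside, z axis up. 
- disc_mid: round disc fixed on the board, 68 mm across, blue with a white rim; origin at the centre of its underside; its top, on which things stand, is 3 mm above the origin (15 mm above the table). This one lies midway between the urn and the green-powder jar. The board, fixed to the table, is 200 x 330 x 12 mm, dark wood with a brass strip along the edge towards the robot; it stands at a different place and is turned up to 0.25 rad from one start to the next.
- disc_left: round disc fixed on the board, 68 mm across, blue with a white rim; origin at the centre of its underside; its top, on which things stand, is 3 mm above the origin (15 mm above the table). This one lies towards the robot, on the left (+y) of the board, 100 mm in front of whichever of urn and green-powder jar stands at the left.
- disc_right: round disc fixed on the board, 68 mm across, blue with a white rim; origin at the centre of its underside; its top, on which things stand, is 3 mm above the origin (15 mm above the table). This one lies towards the robot, on the right (-y) of the board, 100 mm in front of whichever of urn and green-powder jar stands at the right.
- eraser: stays where it is: worn grey eraser, 22 x 42 x 12 mm (long along its y axis), lies loose on the table among the things to be moved. Origin at the centre of its underside.

How it is judged:
At the end, for the whole second after the job is handed in: Cork jar on the middle disc, tin on the disc in front of the urn, dropper bottle on the one in front of the green-powder jar: 13 mm off centre at most; tea light on the tin, 12 mm at most; all upright, released, at rest; urn, green-powder jar, eraser within 15 mm of their starts, upright (horizontal distance between pigment_jar_5 and disc_mid below 0.013 m and ((horizontal distance between tin_1 and disc_left below 0.013 m and horizontal distance between disc_left and bronze_urn below 0.16 m) or (horizontal distance between tin_1 and disc_right below 0.013 m and horizontal distance between disc_right and bronze_urn below 0.16 m)) and ((horizontal distance between bottle_1 and disc_left below 0.013 m and horizontal distance between disc_left and pigment_jar_4 below 0.16 m) or (horizontal distance between bottle_1 and disc_right below 0.013 m and horizontal distance between disc_right and pigment_jar_4 below 0.16 m)) and horizontal distance between candle_1 and tin_1 below 0.012 m and height (world z) of pigment_jar_5 between 0.011 and 0.02 m and angle between each of pigment_jar_5, tin_1, bottle_1, candle_1, bronze_urn, pigment_jar_4's own z axis and vertical below 0.12 rad and linear speed of each of pigment_jar_5, tin_1, bottle_1, candle_1 below 0.02 m/s and angular speed of each of pigment_jar_5, tin_1, bottle_1, candle_1 below 0.2 rad/s and contact force between each of pigment_jar_5, tin_1, bottle_1, candle_1 and the fingers below 0.05 N and height (world z) of tin_1 between 0.011 and 0.02 m and height (world z) of bottle_1 between 0.011 and 0.02 m and height (world z) of candle_1 between 0.083 and 0.092 m and distance of each of bronze_urn, pigment_jar_4, eraser from where it was at the start of the episode below 0.015 m); the robot touches nothing.
It fails at once if the urn is shifted by more than 25 mm (distance of bronze_urn from where it was at the start of the episode above 0.025 m).
It fails at once if the green-powder jar is shifted by more than 25 mm (distance of pigment_jar_4 from where it was at the start of the episode above 0.025 m).
It fails at once if the eraser is shifted by more than 25 mm (distance of eraser from where it was at the start of the episode above 0.025 m).
It also fails if it takes over 115 s, if anything falls off the work surface, if the arm or the gripper's body presses on something with over 40 N, if the wrist force passes 120 N, or if a joint passes its speed limit or range.

ROBOT

A 7-joint arm with a two-finger parallel gripper is mounted at the origin on the work surface; the furniture and walls round the work are solid. World frame = base frame: x ahead of the robot, y to its left, z up, the work surface at z = 0. Lengths are in m, angles in rad, forces in N, time in s.
With the tool pointing down it reaches from about 0.35 to 0.9 m from the base axis. Payload 19.9 kg.
Tool frame: the origin (TCP) lies midway between the tips of the shut fingers; the grasp point (between the pads) lies 19 mm behind it (bot.hold_point_z is the distance from the TCP to the grasp point, in m); z points along the fingers, y is the line along which they close (so a half turn about z gives the same grasp; the last joint's range is limited). The gripper opens to 85 mm and grips with 20 to 120 N. Pads are 22 mm wide; open, the fingers measure 114 mm over their backs; the gripper's body (76 mm by 85 mm) begins 54 mm behind the grasp point. The pads swing forward as they close: fully open they stand 13 mm farther back than shut.
Start: joints at [1.121, 0.417, -0.01, 1.614, 0.005, 1.111, -0.053], TCP at [0.248, -0.574, 0.197] pointing down, gripper open.
Joint ranges: [-2.81, 2.81], [-0.39, 2.02], [-1.27, 1.25], [0.06, 2.57], [-1.19, 4.33], [0.19, 2], [-2.82, 2.82]. Speed limits (rad/s): [1.89, 1.89, 2.39, 2.39, 3.01, 3.01, 3.01].

INTERFACE

Orientations are given as a unit quaternion [w, x, y, z].
In Python, from bench import sense, imaging, bot gives the robot as it stands.
- The arm moves only by the shell command python3 -m inch 'ROWS' [FORCE]. ROWS is JSON, a list of rows, each a list of 5 numbers: the closure in counts, from 0 (fully open) to 255 (shut), then the shift along the tool's x, y, z in units of 0.12 m (1.0 is 0.12 m), then the turn about the tool's z in units of 90 degrees (1.0 is 90 degrees). A call has 1 to 12 rows; each row is the pose to reach, as a shift and turn from the pose commanded when the call began, along the tool's axes at that moment; what a row does not reach only later rows make up. A row lasts 1/8 s, in which the tool goes at most 62.5 mm and 10.7 degrees, less where a joint would pass 70% of its speed; a pose out of reach is approached as far as the arm can. A call with a number of a shift or a turn outside -1 to 1 is refused whole. A call with a gripper value outside its range is refused whole. The fingers move at their own pace and stop on an object; FORCE is the grip in N (left out, the last holds). Time passes only in rows, so rows that repeat a pose let the fingers close. It gives the time, the measured TCP pose, the force, the opening and the grip force at its end, in the units of the state.
- sense(): the state, without advancing time (a new reading comes with each control period).
- imaging.camera(name): name is "side" or "top"; returns the picture (480x640x3 uint8, blue, green, red); there is no depth.
- imaging.get_calibration(name): a dict with "camera_matrix" (3x3 intrinsics, pixels), "dist" ([k1, k2, p1, p2, k3] as OpenCV has them; the pictures are not rectified), "origin" and "rotation" of the camera in the world. Camera axes: x right, y down, z forward; pixel columns grow to the right and rows downward; lengths in m; the calibration is good to about 2 mm. A picture is of the moment at which its call begins. get_calibration takes no time and is no camera call.
- bot.hand_in(): hands the job in; it is judged then, once.
The state is a dict: "clock": time; "q": joint angles; "qd": joint speeds; "effort": joint torques, N m; "tool_pos": TCP position; "tcp_rot": TCP orientation; "contact_force": force on the tool from outside, world axes, zero at the start; "torque": the same for the moment, N m; "gripper_width": finger opening in m; "grasp_force": force on a finger pad.
Only numpy, scipy, OpenCV 4.12 (cv2) and the standard library are available. Lean on these libraries where they do the work, as an engineer would, in place of code of your own. Each camera call takes 0.05 s, during which the arm holds its last target. There are 200 camera calls.

## Working session

There is one attempt and no reset: what is moved stays moved. The work goes in short steps, Python scripts to look and compute and a shell command to move; the robot and the scene stay as the last step left them, time stands still between calls to the robot, and variables do not carry over. Pictures are saved under pics/ and viewed, at most 14 in all, crops included, and the job is handed in when it is done.

```bash
ls; mkdir -p pics
python3 - <<'E'
from bench import sense, imaging, bot
import cv2
s=sense();print({k:s[k] for k in("clock","tool_pos","tcp_rot","gripper_width","contact_force")},bot.hold_point_z)
for n in("top","side"):
    cv2.imwrite(f"pics/{n}0.png",imaging.camera(n)); print(n,imaging.get_calibration(n))
E
```

```text
pics
{'clock': 0.0, 'tool_pos': array([ 0.24772962, -0.57341249,  0.19669107]), 'tcp_rot': array([-5.47037104e-04,  9.79277651e-01,  2.02521512e-01, -1.42011815e-04]), 'gripper_width': 0.08580476302803974, 'contact_force': array([ 0.20786607,  0.02532516, -0.10251269])} 0.0187
top {'camera_matrix': array([[434.83268968,   0.        , 316.30846716],
       [  0.        , 434.83268968, 241.22726683],
       [  0.        ,   0.        ,   1.        ]]), 'dist': array([-0.106086,  0.      ,  0.      ,  0.      ,  0.      ]), 'origin': array([ 0.40799917, -0.0165517 ,  1.11495693]), 'rotation': array([-0.02273827,  0.70701259, -0.70652739,  0.02086192])}
side {'camera_matrix': array([[562.20680612,   0.        , 316.05045097],
       [  0.        , 562.20680612, 235.00483778],
       [  0.        ,   0.        ,   1.        ]]), 'dist': array([-0.05372582,  0.        ,  0.        ,  0.        ,  0.        ]), 'origin': array([0.18544808, 0.93774168, 0.70151984]), 'rotation': array([ 0.07557549, -0.13435143,  0.87155986, -0.4654261 ])}
```

View pics/top0.png

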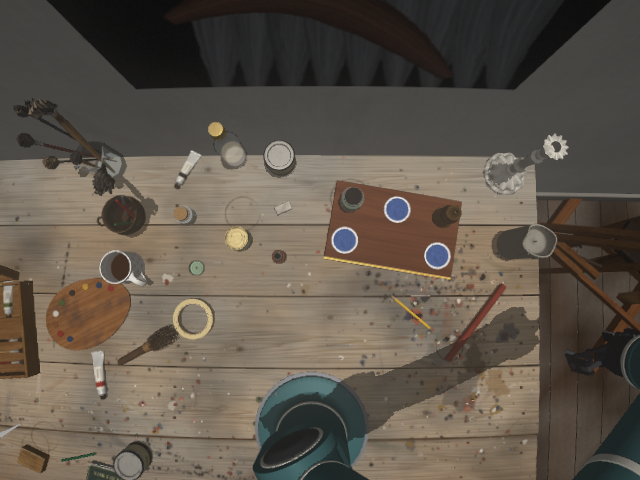

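View pics/side0.png

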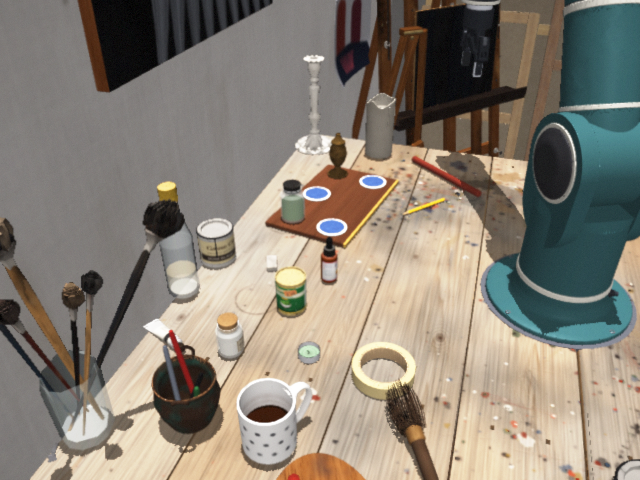

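Top view: cork jar is at (184,214), tin (238,239), bottle (279,257), tea light (197,268) and eraser (283,209). The green-powder jar (351,198) is at the left back corner and the urn (447,215) at the right. The blue discs are at (397,209), (344,241) and (437,256). So the tin goes to the right disc and the bottle to the left.

```bash
cat > h.py <<'E'
from bench import sense, imaging, bot
import cv2, numpy as np
from scipy.spatial.transform import Rotation as R
def cal(n):
    c=imaging.get_calibration(n); q=c["rotation"]; return c,R.from_quat([q[1],q[2],q[3],q[0]]).as_matrix()
def plane(n,uv,z):
    c,M=cal(n); p=cv2.undistortPoints(np.array([[uv]],float),c["camera_matrix"],c["dist"])[0,0]
    d=M@[p[0],p[1],1]; o=c["origin"]; return (o+d*(z-o[2])/d[2])[:2]
def proj(n,P):
    c,M=cal(n); return cv2.projectPoints(M.T@(np.array(P,float)-c["origin"])[:,None],np.zeros(3),np.zeros(3),c["camera_matrix"],c["dist"])[0].ravel() if 0 else cv2.projectPoints((M.T@(np.array(P,float)-c["origin"])).reshape(1,1,3),np.zeros(3),np.zeros(3),c["camera_matrix"],c["dist"])[0].ravel()
def blobs(img,lo,hi,roi,mn=20):
    x0,y0,x1,y1=roi; m=cv2.inRange(cv2.cvtColor(img[y0:y1,x0:x1],cv2.COLOR_BGR2HSV),lo,hi)
    n,l,s,c=cv2.connectedComponentsWithStats(m)
    return [(c[i]+[x0,y0],s[i]+np.array([x0,y0,0,0,0])) for i in range(1,n) if s[i,4]>=mn]
E
python3 - <<'E'
from h import *
t=cv2.imread("pics/top0.png"); s=cv2.imread("pics/side0.png")
for n,im,roi in(("top",t,(320,170,470,290)),("side",s,(260,150,410,250))):
    for c,st in blobs(im,(105,120,60),(130,255,255),roi): print(n,"blue",c.round(1),st,plane(n,c,.015).round(4))
a=cv2.resize(t[185:285,160:310],None,fx=5,fy=5,interpolation=cv2.INTER_CUBIC)
b=cv2.resize(s[230:370,200:350],None,fx=4,fy=4,interpolation=cv2.INTER_CUBIC)
cv2.imwrite("pics/a.png",a);cv2.imwrite("pics/b.png",b)
E
```

```text
side blue [372.4 180.9] [363 177  20   8 121] [ 0.4409 -0.3214]
side blue [316.3 192.9] [307 189  20   9 145] [ 0.5595 -0.2191]
side blue [331.4 226.2] [321 221  22  11 200] [ 0.4807 -0.0842]
```

View pics/a.png

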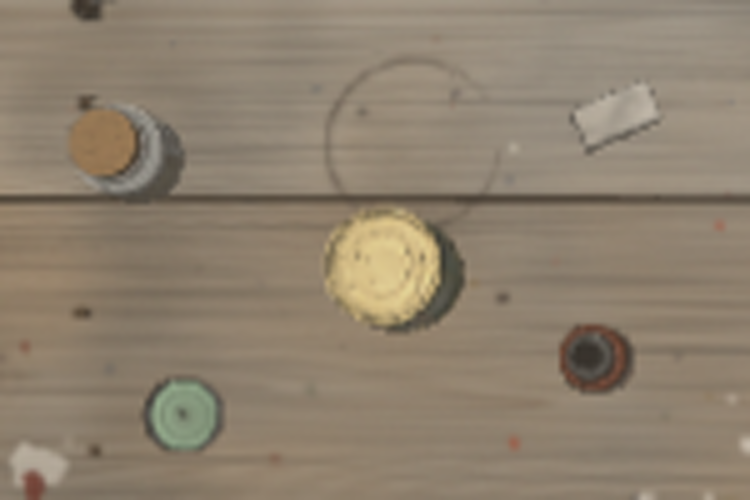

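View pics/b.png

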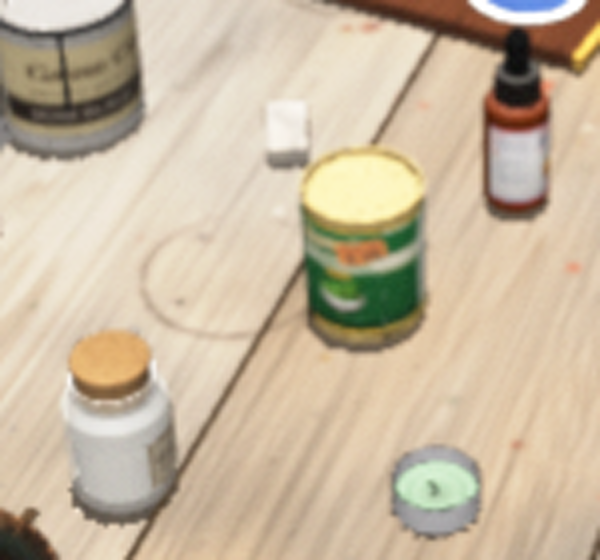

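Crops: in the top view the cork centre is at about (180.4,213), tin top (236.4,238.2), tea light (196.4,267.4), bottle bulb (277.3,256). In the side view the same features are at about (227.7,317.2), (290.4,276.5), (308.6,351.4) and (328.7,239).

Run:
```python
from h import *
t=cv2.imread("pics/top0.png"); s=cv2.imread("pics/side0.png")
for n,im,roi in(("top",t,(320,170,470,290)),("side",s,(260,150,410,250))):
    for c,st in blobs(im,(100,90,50),(135,255,255),roi): print(n,"blue",c.round(1),st,plane(n,c,.015).round(4))
def bl(n,name,im,lo,hi,roi,z):
    for c,st in blobs(im,lo,hi,roi,25):
        e=np.array([st[0]+(st[2]-1)/2,st[1]+(st[3]-1)/2]); print(n,name,c.round(1),st,plane(n,c,z).round(4),plane(n,e,z).round(4))
bl("top","cork",t,(8,90,90),(20,255,255),(165,195,200,230),.071)
bl("top","tin",t,(18,70,130),(35,255,255),(220,220,255,258),.072)
bl("top","candle",t,(40,40,60),(80,255,255),(185,255,210,280),.013)
bl("top","botblack",t,(0,0,0),(180,255,62),(265,245,292,268),.077)
bl("top","botbody",t,(0,110,0),(12,255,200),(265,245,292,268),.065)
bl("side","cork",s,(8,90,90),(20,255,255),(213,305,245,335),.066)
bl("side","tin",s,(18,60,150),(35,255,255),(270,262,310,290),.072)
bl("side","candle",s,(40,40,60),(85,255,255),(295,338,325,365),.013)
for n,p in(("top",(180.4,213)),("side",(227.7,317.2))): print("cork",n,plane(n,p,.071))
for n,p in(("top",(236.4,238.2)),("side",(290.4,276.5))): print("tin",n,plane(n,p,.072))
print("bulb",plane("top",(277.3,256),.095),plane("side",(328.9,239.5),.1))
print("urn",plane("top",(449,215),.07),"jar4",plane("top",(351,197),.089),plane("side",(292,186),.087))
for p in((335.5,181),(462,201)): print("board",plane("top",p,.012))
print("eraser",plane("top",(283.2,208.4),.012))
```

```text
top blue [396.9 208.8] [387 199  21  21 348] [ 0.559  -0.2194]
top blue [344.  239.7] [334 229  21  22 353] [ 0.48   -0.0839]
top blue [436.8 255.2] [427 245  21  21 349] [ 0.4404 -0.3207]
side blue [372.4 180.9] [363 177  20   9 147] [ 0.4407 -0.321 ]
side blue [316.2 192.8] [306 188  22  10 163] [ 0.56   -0.2195]
side blue [331.4 226.3] [320 221  24  12 225] [ 0.4807 -0.0837]
top cork [180.1 213.1] [174 207  13  13 139] [0.5413 0.3193] [0.5414 0.3195]
top tin [235.9 237.6] [224 226  24  24 446] [0.481  0.1803] [0.4813 0.1814]
top candle [196.3 267.5] [190 261  13  14 140] [0.4087 0.2927] [0.4086 0.2936]
top botbody [281.8 255.9] [277 250   8  13  29] [0.4373 0.0696] [0.437  0.0728]
side cork [227.  320.8] [217 313  21  17 279] [0.5426 0.321 ] [0.5424 0.3214]
side tin [290.5 276.5] [275 266  32  22 450] [0.4795 0.1842] [0.4796 0.1841]
cork top [0.54138509 0.31849092]
cork side [0.54244288 0.31741736]
tin top [0.47960403 0.17914981]
tin side [0.47974104 0.1841718 ]
bulb [0.4361704  0.07774709] [0.43554112 0.08842984]
urn [ 0.53684583 -0.33752753] jar4 [ 0.57697729 -0.09638004] [ 0.58260911 -0.11195712]
board [ 0.63114033 -0.06277784]
board [ 0.58063462 -0.39055463]
eraser [0.56014868 0.07112276]
```

```bash
cat > go.py <<'E'
import sys; from h import *
s=sense(); q=s["tcp_rot"]; M=R.from_quat([q[1],q[2],q[3],q[0]]).as_matrix(); p=s["tool_pos"]
phi=np.arctan2(M[1,0],M[0,0])
print("t%.2f"%s["clock"],p.round(4),"phi%.3f tilt%.3f"%(phi,M[2,2]),"w%.4f F%.1f"%(s["gripper_width"],s["grasp_force"]),"j7 %.2f"%s["q"][6])
if len(sys.argv)>3:
    d=np.array([float(a) for a in sys.argv[1:4]])-p; print("shift units",(M.T@d/.12).round(3),"turn",((phi+.165)/(np.pi/2)).round(3))
E
python3 -m inch '[[0,0,-0.2,0,0.1],[0,0,-0.5,0,0.2],[0,0,-0.8,0,0.3],[0,0,-1,0,0.365],[0,0,-1,0,0.365]]'; python3 go.py 0.436 0.080 0.15
```

```text
clock: 0.72
tool_pos: [0.1999, -0.4626, 0.1974]
tcp_rot: [-0.0, 0.997, -0.083, -0.0]
contact_force: [0.7, -0.2, -0.3]
gripper_width: 0.0853
grasp_force: 0.0
t0.72 [ 0.1999 -0.4626  0.1974] phi-0.166 tilt-1.000 w0.0853 F0.0 j7 -0.62
shift units [ 1.193 -4.784  0.396] turn -0.001
```

```bash
python3 -m inch '[[0,0.12,-0.3,0,0],[0,0.25,-0.65,0,0],[0,0.4,-1,0,0]]' >/dev/null; python3 -m inch '[[0,0.15,-0.4,0,0],[0,0.3,-0.8,0,0],[0,0.4,-1,0,0]]' >/dev/null; python3 -m inch '[[0,0.15,-0.4,0,0],[0,0.3,-0.8,0,0],[0,0.4,-1,0,0]]' >/dev/null; python3 -m inch '[[0,0,-0.4,0,0],[0,0,-0.8,0,0],[0,0,-1,0,0],[0,0,-1,0,0]]' >/dev/null; python3 go.py 0.436 0.080 0.15
python3 - <<'E'
from h import *
t=imaging.camera("top");s=imaging.camera("side")
cv2.imwrite("pics/s1.png",cv2.resize(s[180:380,220:460],None,fx=3,fy=3,interpolation=cv2.INTER_CUBIC))
E
```

```text
t2.35 [ 0.4222 -0.0124  0.1973] phi-0.161 tilt-1.000 w0.0852 F0.0 j7 -1.80
shift units [-0.01  -0.778  0.395] turn 0.002
```

View pics/s1.png

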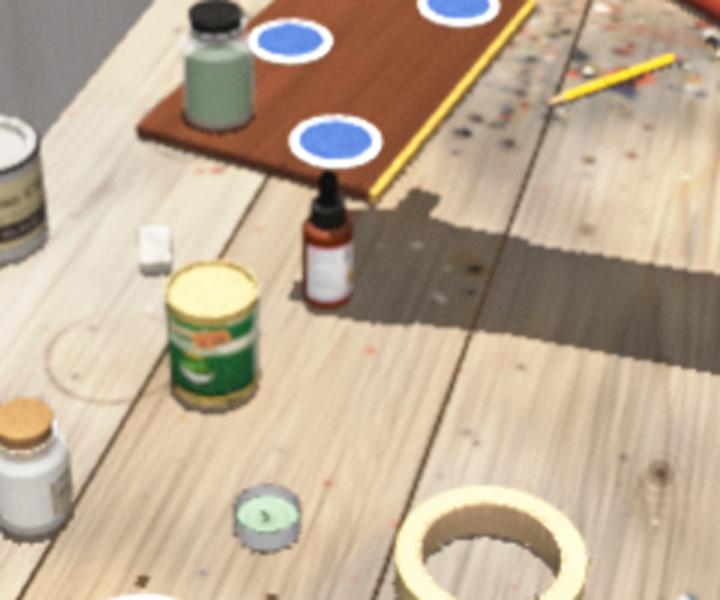

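The side view shows the scene undisturbed. The bottle's base edge is at about (329.3,281.3) full-image and its bulb tip at (329.3,237.9).

Run:
```python
from h import *
o=cal("side")[0]["origin"][:2]
def base(p,r):
    g=plane("side",p,0); d=(g-o)/np.linalg.norm(g-o); return g+d*r
print("bottle base",base((329.3,281.3),.0165),"tip",plane("side",(329.3,238.2),.101))
print("top tip",plane("top",(277.3,256),.102),"body ell",plane("top",(278.7,256.2),.062))
print("tin base",base((220+214/3,180+409/3),.0285),"candle base",base((220+267/3,180+551/3),.019),"jar",base((220+33/3,180+538/3),.023))
```

```text
bottle base [0.43836625 0.0737242 ] tip [0.43565994 0.08539086]
top tip [0.43597706 0.07709992] body ell [0.43660161 0.07739552]
tin base [0.4814526  0.18348473] candle base [0.40904468 0.29418543] jar [0.54361137 0.32268827]
```

```bash
python3 -m inch '[[0,0,-0.35,0,0],[0,0,-0.65,0,0],[0,0.01,-0.77,0,0],[0,0.01,-0.77,0.2,0],[0,0.01,-0.77,0.4,0],[0,0.01,-0.77,0.4,0]]' >/dev/null; python3 go.py 0.437 0.078 0.036
```

```text
t3.20 [0.4371 0.0759 0.1482] phi-0.166 tilt-1.000 w0.0854 F0.0 j7 -2.09
shift units [-0.001 -0.018  0.935] turn -0.001
```

```bash
python3 -m inch '[[0,0,-0.02,0.2,0],[0,0,-0.02,0.45,0],[0,0,-0.02,0.7,0],[0,0,-0.02,0.87,0],[0,0,-0.02,0.93,0],[0,0,-0.02,0.93,0],[255,0,-0.02,0.93,0],[255,0,-0.02,0.93,0],[255,0,-0.02,0.93,0],[255,0,-0.02,0.93,0],[255,0,-0.02,0.93,0],[255,0,-0.02,0.93,0]]' 25; python3 go.py;python3 - <<'E'
from h import *
s=imaging.camera("side")
cv2.imwrite("pics/s2.png",cv2.resize(s[150:320,240:440],None,fx=3,fy=3,interpolation=cv2.INTER_CUBIC))
E
```

```text
clock: 4.7
tool_pos: [0.4386, 0.0796, 0.038]
tcp_rot: [-0.0, 0.997, -0.083, 0.0]
contact_force: [-0.1, 0.6, 6.0]
gripper_width: 0.0217
grasp_force: 24.4
t4.70 [0.4386 0.0796 0.038 ] phi-0.165 tilt-1.000 w0.0217 F24.4 j7 -2.24
```

View pics/s2.png

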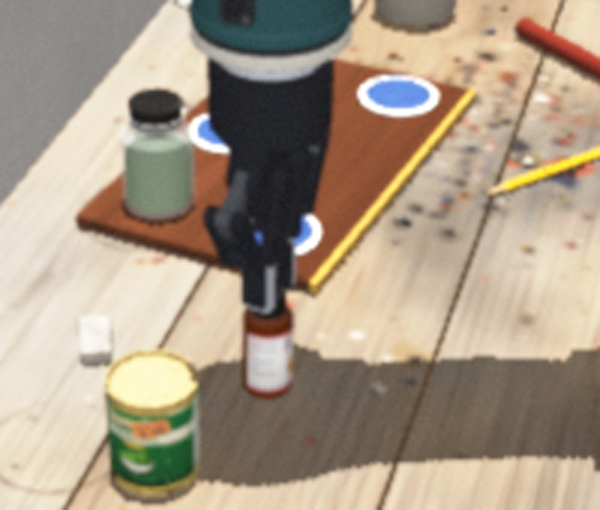

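Run:
```python
from h import *
for P in((.4386,.092,.038),(.4386,.095,.048),(.4386,.095,.065),(.437,.078,0),(.437,.078,.065),(.437,.094,.065),(.437,.094,.0)):
    p=proj("side",P); print(P,((p-[240,150])*3).round())
```

```text
(0.4386, 0.092, 0.038) [260. 349.]
(0.4386, 0.095, 0.048) [259. 339.]
(0.4386, 0.095, 0.065) [259. 318.]
(0.437, 0.078, 0) [268. 383.]
(0.437, 0.078, 0.065) [269. 304.]
(0.437, 0.094, 0.065) [262. 318.]
(0.437, 0.094, 0.0) [261. 397.]
```

The fingers stop at the bottle's shoulder, around crop row 310, with the bottle base still on the table. That is higher than I expected, so I'm zooming in.

Run:
```python
from h import *
s=imaging.camera("side");t=imaging.camera("top")
a=cv2.resize(s[190:290,290:370],None,fx=6,fy=6,interpolation=cv2.INTER_CUBIC)
a=cv2.convertScaleAbs(a,alpha=1.6,beta=20)
cv2.imwrite("pics/s3.png",a)
```

```text
(no output)
```

View pics/s3.png

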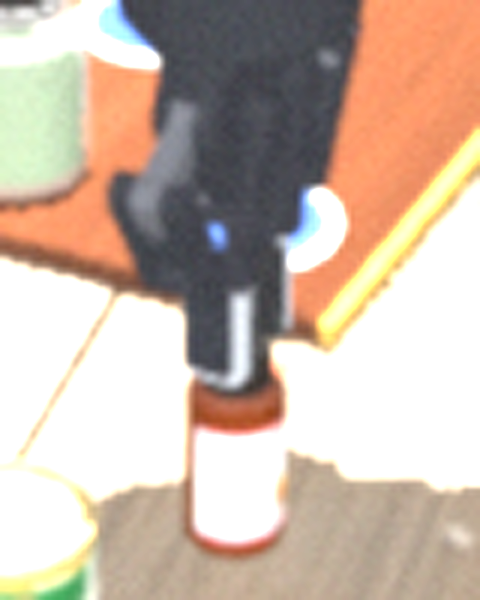

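```bash
python3 -m inch '[[255,0,0,-0.1,0],[255,0,0,-0.3,0],[255,0,0,-0.6,0],[255,0,0,-0.8,0],[255,0,0,-0.8,0],[255,0,0,-0.8,0]]' 25
python3 - <<'E'
from h import *
s=imaging.camera("side");t=imaging.camera("top")
a=cv2.resize(s[130:280,270:390],None,fx=4,fy=4,interpolation=cv2.INTER_CUBIC)
a=cv2.convertScaleAbs(a,alpha=1.8,beta=30)
cv2.imwrite("pics/s4.png",a)
p=sense()["tool_pos"];print(((proj("side",p)-[270,130])*4).round(),((proj("side",p+[0,0,.0187])-[270,130])*4).round())
E
```

```text
clock: 5.6
tool_pos: [0.4378, 0.0793, 0.1334]
tcp_rot: [0.0, 0.997, -0.083, -0.0]
contact_force: [0.2, 0.6, -1.5]
gripper_width: 0.0215
grasp_force: 24.6
[237. 369.] [238. 335.]
```

View pics/s4.png

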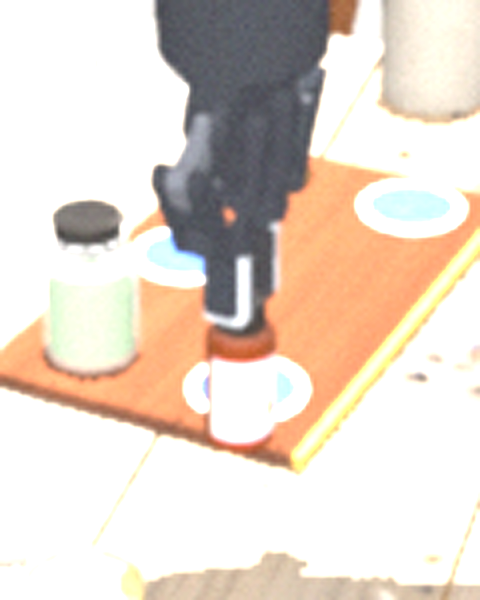

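The bottle is lifted and hanging upright by its collar (base at about full-image (330,241)). I'm carrying it to the left disc.

```bash
python3 go.py 0.480 -0.084 0.1334; python3 -m inch '[[255,0.1,0.1,0,0],[255,0.2,0.3,0,0],[255,0.3,0.5,0,0],[255,0.4,0.7,0,0],[255,0.5,0.85,0,0],[255,0.55,1,0,0],[255,0.55,1,0,0]]'>/dev/null;  python3 go.py 0.480 -0.084 0.056
```

```text
t5.70 [0.4376 0.0794 0.133 ] phi-0.165 tilt-1.000 w0.0216 F24.6 j7 -2.12
shift units [ 0.572  1.285 -0.004] turn -0.0
t6.58 [ 0.4836 -0.0517  0.1331] phi-0.168 tilt-1.000 w0.0220 F24.6 j7 -1.83
shift units [0.016 0.27  0.642] turn -0.002
```

```bash
python3 -m inch '[[255,0.01,0.15,0,0],[255,0.02,0.28,0,0],[255,0.02,0.28,0.2,0],[255,0.02,0.28,0.4,0],[255,0.02,0.28,0.5,0],[255,0.02,0.28,0.5,0],[255,0.02,0.28,0.5,0]]'>/dev/null;  python3 go.py 0.480 -0.084 0.055
python3 - <<'E'
from h import *
s=imaging.camera("side");t=imaging.camera("top")
a=cv2.resize(s[150:270,260:400],None,fx=5,fy=5,interpolation=cv2.INTER_CUBIC)
cv2.imwrite("pics/s5.png",cv2.convertScaleAbs(a,alpha=1.5,beta=20))
E
```

```text
t7.45 [ 0.4808 -0.0834  0.0744] phi-0.165 tilt-1.000 w0.0216 F24.6 j7 -1.81
shift units [-0.006  0.006  0.161] turn -0.0
```

View pics/s5.png

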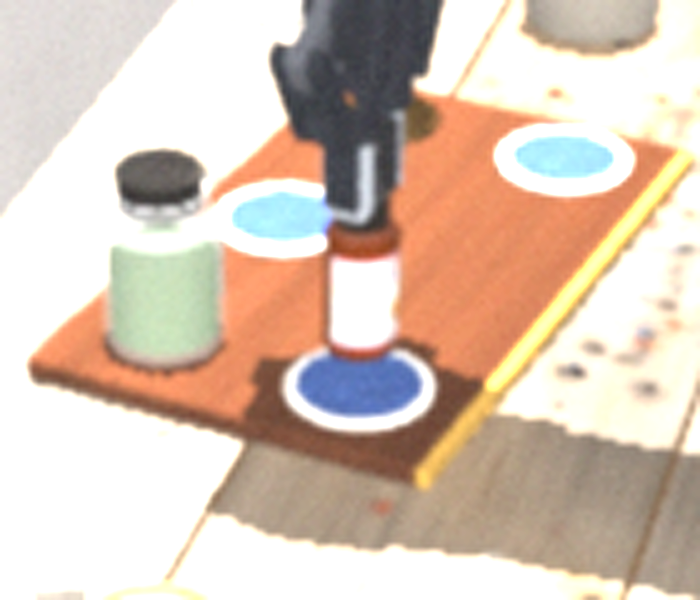

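Bottle base edge is at crop (362,355), and the disc centre below at (360,388). I'm checking the base height implied by the lifted pictures.

Run:
```python
from h import *
from scipy.optimize import brentq
o=cal("side")[0]["origin"][:2]
for c,row,tz in(((.4378,.0793),241.2,.1334),((.4808,-.0834),150+356/5,.0744),((.4386,.0796),150+393/3,.038)):
    c=np.array(c); f=c-.0165*(c-o)/np.linalg.norm(c-o)
    z=brentq(lambda z:proj("side",[*f,z])[1]-row,-.1,.2); print(z,tz-z, proj("side",[*f,z]))
```

```text
0.10094163853005873 0.03245836146994126 [329.10141942 241.2       ]
0.039287536655501706 0.03511246334449829 [331.32360011 221.2       ]
0.0051599208972624875 0.032840079102737514 [328.37609743 281.        ]
```

```bash
python3 -m inch '[[255,-0.005,0.005,0.08,0],[255,-0.005,0.005,0.14,0],[255,-0.005,0.005,0.17,0],[255,-0.005,0.005,0.175,0],[255,-0.005,0.005,0.175,0],[255,-0.005,0.005,0.175,0]]';  python3 go.py 0.480 -0.084 0.055
```

```text
clock: 8.3
tool_pos: [0.4802, -0.0837, 0.053]
tcp_rot: [-0.0, 0.997, -0.083, 0.0]
contact_force: [-0.5, 0.8, 7.5]
gripper_width: 0.0215
grasp_force: 25.4
t8.30 [ 0.4802 -0.0837  0.053 ] phi-0.165 tilt-1.000 w0.0215 F25.4 j7 -1.83
shift units [-0.001  0.003 -0.017] turn -0.0
```

```bash
python3 -m inch '[[200,0,0,-0.01,0],[100,0,0,-0.01,0],[0,0,0,-0.01,0],[0,0,0,-0.01,0],[0,0,0,-0.01,0],[0,0,0,-0.1,0],[0,0,0,-0.3,0],[0,0,0,-0.6,0],[0,0,0,-1,0],[0,0,0,-1,0]]';  python3 go.py 0.480 0.182 0.18
python3 - <<'E'
from h import *
s=imaging.camera("side")
a=cv2.resize(s[150:270,260:400],None,fx=5,fy=5,interpolation=cv2.INTER_CUBIC)
cv2.imwrite("pics/s6.png",cv2.convertScaleAbs(a,alpha=1.3,beta=10))
E
```

```text
clock: 9.55
tool_pos: [0.4815, -0.084, 0.1766]
tcp_rot: [0.001, 0.997, -0.083, 0.003]
contact_force: [0.1, -0.3, -1.0]
gripper_width: 0.0854
grasp_force: 0.0
t9.55 [ 0.4815 -0.084   0.1766] phi-0.165 tilt-1.000 w0.0854 F0.0 j7 -1.73
shift units [-0.377 -2.184 -0.032] turn -0.0
```

View pics/s6.png

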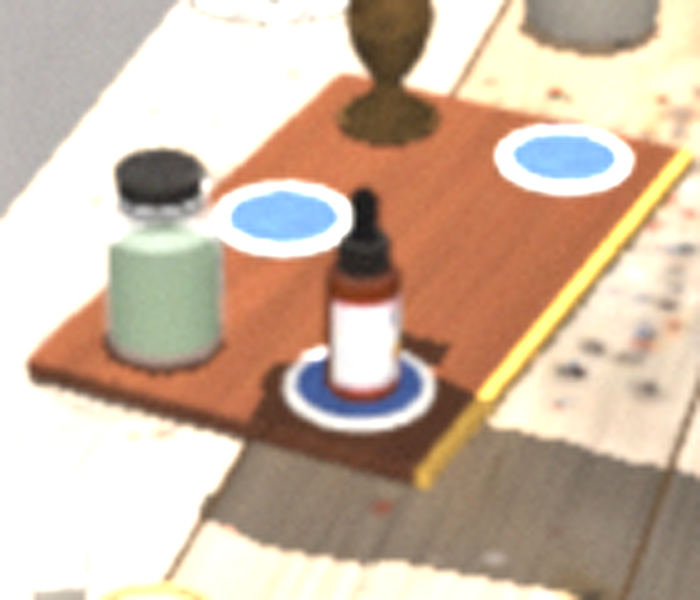

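The bottle stands upright on the left disc; its base edge is at crop (362,398) and the disc is centred at (360,388). Next I go to the tin.

```bash
python3 -m inch '[[0,0,-0.3,0,0],[0,-0.1,-0.65,0,0],[0,-0.19,-1,0,0]]' >/dev/null; python3 -m inch '[[0,-0.05,-0.4,0,0],[0,-0.1,-0.8,0,0],[0,-0.19,-1,0,0],[0,-0.19,-1,0,0],[0,-0.19,-1,0,0]]' >/dev/null; python3 go.py 0.480 0.182 0.020
python3 - <<'E'
from h import *
t=imaging.camera("top")
a=cv2.resize(t[165:285,290:480],None,fx=4,fy=4,interpolation=cv2.INTER_CUBIC)
cv2.imwrite("pics/t7.png",a)
E
```

```text
t10.60 [0.4741 0.1597 0.1723] phi-0.166 tilt-1.000 w0.0851 F0.0 j7 -2.28
shift units [ 0.019 -0.192  1.269] turn -0.001
```

View pics/t7.png

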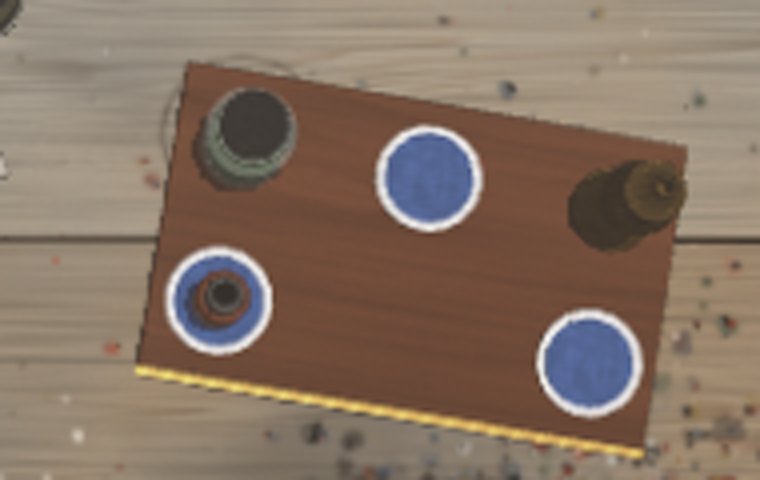

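The bottle is well within the left disc (bulb (225,292), disc centre (219,301) in the crop); the urn and green jar are untouched. Now I grasp the tin.

```bash
python3 -m inch '[[0,0.02,-0.1,0,0],[0,0.02,-0.19,0.1,0],[0,0.02,-0.19,0.3,0],[0,0.02,-0.19,0.4,0],[0,0.02,-0.19,0.4,0]]' >/dev/null; python3 go.py 0.480 0.182 0.020;  python3 - <<'E'
from h import *
s=imaging.camera("side")
a=cv2.resize(s[170:320,230:380],None,fx=4,fy=4,interpolation=cv2.INTER_CUBIC)
cv2.imwrite("pics/s8.png",cv2.convertScaleAbs(a,alpha=1.5,beta=20))
E
```

```text
t11.28 [0.4798 0.1826 0.1238] phi-0.165 tilt-1.000 w0.0856 F0.0 j7 -2.37
shift units [0.004 0.005 0.865] turn -0.0
```

View pics/s8.png

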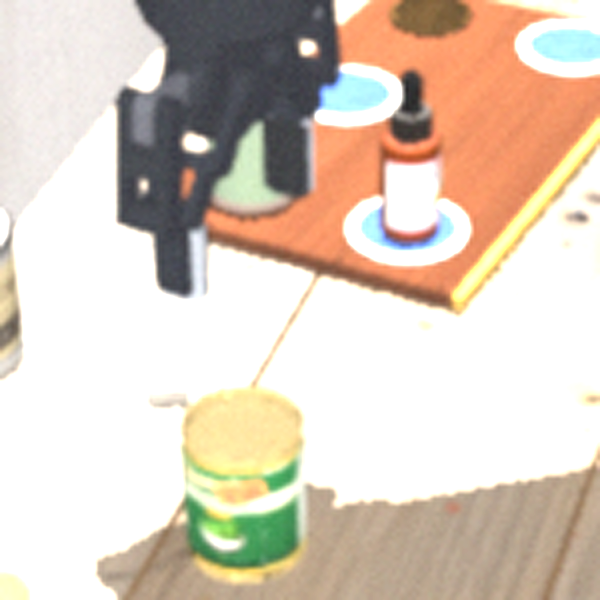

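Run:
```python
from h import *
p=sense()["tool_pos"]
for dz in(0,.013,.02,.03,.04): print(dz,((proj("side",p+[0,0,dz])-[230,170])*4).round(), ((proj("side",p+[.165*.05,.986*.05,dz])-[230,170])*4).round(),((proj("side",p+[-.165*.05,-.986*.05,dz])-[230,170])*4).round())
```

```text
0 [238. 330.] [180. 391.] [291. 273.]
0.013 [237. 306.] [178. 366.] [291. 249.]
0.02 [236. 292.] [178. 353.] [291. 237.]
0.03 [235. 273.] [176. 333.] [290. 218.]
0.04 [235. 254.] [175. 314.] [290. 199.]
```

Near fingertip is at crop (180,290), far at (290,190). That puts the tips about 30 mm higher than the reported TCP would imply, which matches the bottle grasp. I'll go correspondingly lower on the tin.

```bash
python3 -m inch '[[0,0,0,0.2,0],[0,0,0,0.5,0],[0,0,0,0.8,0],[0,0,0,0.95,0],[0,0,0,0.99,0],[0,0,0,0.99,0],[255,0,0,0.99,0],[255,0,0,0.99,0],[255,0,0,0.99,0],[255,0,0,0.99,0],[255,0,0,0.99,0]]' 30; python3 go.py;  python3 - <<'E'
from h import *
s=imaging.camera("side")
a=cv2.resize(s[170:320,230:380],None,fx=4,fy=4,interpolation=cv2.INTER_CUBIC)
cv2.imwrite("pics/s9.png",cv2.convertScaleAbs(a,alpha=1.5,beta=20))
E
```

```text
clock: 12.7
tool_pos: [0.481, 0.1826, 0.0068]
tcp_rot: [-0.0, 0.997, -0.083, 0.001]
contact_force: [-2.5, -1.0, 9.8]
gripper_width: 0.0564
grasp_force: 29.9
t12.70 [0.481  0.1826 0.0068] phi-0.166 tilt-1.000 w0.0564 F29.9 j7 -2.50
```

View pics/s9.png

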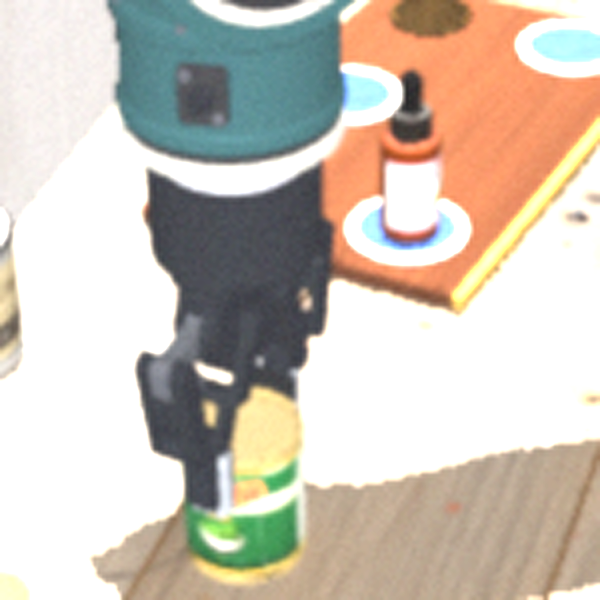

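Tin is gripped (57 mm) with the near pad on its upper half. Lifting it high and carrying it to the right disc.

```bash
python3 -m inch '[[255,0,0,-0.1,0],[255,0,0,-0.3,0],[255,0,0,-0.55,0],[255,0,0,-0.8,0],[255,0,0,-1,0],[255,0,0,-1,0]]' 30 >/dev/null; python3 go.py 0.4405 -0.3207 0.16;  python3 -m inch '[[255,-0.1,0.1,-0.2,0],[255,-0.2,0.3,-0.4,0],[255,-0.3,0.55,-0.45,0],[255,-0.4,0.8,-0.45,0],[255,-0.4,1,-0.45,0]]' >/dev/null;  python3 -m inch '[[255,-0.1,0.3,0,0],[255,-0.2,0.6,0,0],[255,-0.3,0.8,0,0],[255,-0.3,1,0,0]]' >/dev/null;  python3 -m inch '[[255,0,0.3,0,0],[255,0,0.6,0,0],[255,0,0.8,0,0],[255,0,1,0,0]]' >/dev/null; python3 go.py 0.4405 -0.3207 0.18
```

```text
t13.50 [0.4813 0.1828 0.128 ] phi-0.166 tilt-1.000 w0.0565 F32.8 j7 -2.37
shift units [ 0.358  4.194 -0.271] turn -0.0
t15.12 [ 0.3375 -0.1594  0.1794] phi-0.166 tilt-1.000 w0.0564 F32.8 j7 -1.37
shift units [ 1.068  1.184 -0.006] turn -0.0
```

```bash
python3 -m inch '[[255,0,0.2,0,0],[255,0.2,0.4,0,0],[255,0.4,0.6,0,0],[255,0.6,0.8,0,0],[255,0.75,0.95,0,0],[255,0.8,1,0,0]]' >/dev/null;  python3 -m inch '[[255,0.1,0.1,0,0],[255,0.25,0.18,0.1,0],[255,0.27,0.18,0.3,0],[255,0.27,0.18,0.6,0],[255,0.27,0.18,0.8,0],[255,0.27,0.18,0.95,0],[255,0.27,0.18,0.95,0],[255,0.27,0.18,0.95,0]]' >/dev/null; python3 go.py 0.4405 -0.3207 0.022
```

```text
t16.88 [ 0.442  -0.3198  0.0667] phi-0.165 tilt-1.000 w0.0565 F32.8 j7 -1.24
shift units [-0.011  0.009  0.373] turn -0.0
```

```bash
python3 -m inch '[[255,-0.01,0.01,0.1,0],[255,-0.01,0.01,0.22,0],[255,-0.01,0.01,0.3,0],[255,-0.01,0.01,0.35,0],[255,-0.01,0.01,0.37,0],[255,-0.01,0.01,0.37,0],[255,-0.01,0.01,0.37,0]]'; python3 go.py 0.4405 -0.3207 0.022
```

```text
clock: 17.75
tool_pos: [0.44, -0.3204, 0.0219]
tcp_rot: [-0.0, 0.997, -0.083, -0.0]
contact_force: [-4.4, 2.5, 9.1]
gripper_width: 0.0566
grasp_force: 33.8
t17.75 [ 0.44   -0.3204  0.0219] phi-0.165 tilt-1.000 w0.0566 F33.8 j7 -1.25
shift units [ 0.004  0.002 -0.001] turn -0.0
```

Contact is felt, so I release, rise and head for the tea light at (0.409,0.293).

```bash
python3 -m inch '[[150,0,0,0,0],[60,0,0,0,0],[0,0,0,0,0],[0,0,0,0,0],[0,0,0,0,0],[0,0,0,-0.1,0],[0,0,0,-0.3,0],[0,0,0,-0.6,0],[0,0,0,-0.9,0],[0,0,0,-1,0]]'; python3 -m inch '[[0,0,-0.1,-0.3,0],[0,-0.1,-0.4,-0.4,0],[0,-0.2,-0.7,-0.4,0],[0,-0.3,-1,-0.4,0]]'>/dev/null; python3 go.py 0.409 0.293 0.10;python3 - <<'E'
from h import *
t=imaging.camera("top")
cv2.imwrite("pics/t10raw.png",t)
for c,st in blobs(t,(18,70,90),(35,255,255),(400,220,470,275)): print(c,st,plane("top",c,.087))
E
```

```text
clock: 19.0
tool_pos: [0.4409, -0.3211, 0.1443]
tcp_rot: [0.001, 0.997, -0.083, 0.001]
contact_force: [0.1, 0.9, -0.8]
gripper_width: 0.0854
grasp_force: 0.0
t19.50 [ 0.4239 -0.195   0.1896] phi-0.166 tilt-1.000 w0.0852 F0.0 j7 -1.41
shift units [-0.793 -3.991  0.746] turn -0.0
```

```bash
python3 -m inch '[[0,-0.1,-0.4,0,0],[0,-0.2,-0.8,0,0],[0,-0.2,-1,0,0]]'>/dev/null; python3 -m inch '[[0,-0.1,-0.4,0,0],[0,-0.2,-0.8,0,0],[0,-0.2,-1,0,0]]'>/dev/null; python3 -m inch '[[0,-0.1,-0.4,0,0],[0,-0.2,-0.8,0,0],[0,-0.2,-1,0,0],[0,-0.2,-1,0,0]]'>/dev/null; python3 go.py 0.409 0.293 0.07;python3 - <<'E'
from h import *
t=imaging.camera("top");s=imaging.camera("side")
cv2.imwrite("pics/t10raw.png",t);cv2.imwrite("pics/s10raw.png",s)
for c,st in blobs(t,(15,50,60),(40,255,255),(400,230,470,265)): print(c,st,plane("top",c,.087))
for c,st in blobs(s,(18,60,100),(40,255,255),(340,140,400,190)): print(c,st,plane("side",c,.087))
E
```

```text
t20.80 [0.4124 0.1722 0.1894] phi-0.163 tilt-1.000 w0.0855 F0.0 j7 -2.28
shift units [-0.19  -0.989  0.996] turn 0.001
[452.33716075 250.8434238 ] [429 230  41  35 958] [ 0.44865484 -0.33875844]
[377.395 160.755] [358 150  42  26 400] [ 0.42568142 -0.29452199]
[393.87755102 184.40816327] [388 179  12  11  49] [ 0.36358138 -0.18713596]
[372.6875 183.5625] [363 181  20   5  48] [ 0.41053543 -0.17683376]
```

```bash
python3 -m inch '[[0,-0.1,-0.3,0,-0.1],[0,-0.19,-0.6,0,-0.2],[0,-0.19,-0.85,0,-0.3],[0,-0.19,-0.99,0.2,-0.4],[0,-0.19,-0.99,0.4,-0.4],[0,-0.19,-0.99,0.5,-0.4],[0,-0.19,-0.99,0.5,-0.4]]'>/dev/null; python3 go.py 0.409 0.293 0.0;python3 - <<'E'
from h import *
t=cv2.imread("pics/t10raw.png");s=cv2.imread("pics/s10raw.png")
for c,st in blobs(t,(18,90,110),(35,255,255),(415,235,460,262)): print(c,st,plane("top",c,.087))
for c,st in blobs(s,(22,70,150),(32,255,255),(345,140,395,180)): print(c,st,plane("side",c,.087))
print(proj("top",(.4405,-.3207,.087)),proj("side",(.4405,-.3207,.087)),cv2.cvtColor(t,cv2.COLOR_BGR2HSV)[244:262:3,430:454:4].tolist())
E
```

```text
t21.77 [0.4098 0.2908 0.1292] phi0.462 tilt-1.000 w0.0853 F0.0 j7 -2.04
shift units [ 0.004 -0.02   1.077] turn 0.399
[445.71428571 252.14285714] [434 243  23  19 175] [ 0.44556552 -0.32258008]
[374.6835443  158.01265823] [364 152  22  12  79] [ 0.43541691 -0.30750605]
[444.97378043 254.26634703] [373.86002104 155.52520108] [[[11, 22, 166], [17, 8, 216], [19, 31, 139], [20, 97, 187], [20, 96, 157], [17, 102, 135]], [[150, 3, 77], [28, 51, 75], [20, 96, 189], [24, 88, 230], [23, 91, 223], [22, 91, 219]], [[36, 65, 59], [22, 89, 112], [24, 87, 231], [24, 87, 231], [22, 90, 220], [24, 84, 229]], [[31, 83, 68], [23, 92, 161], [24, 84, 232], [23, 86, 230], [23, 86, 231], [25, 85, 226]], [[32, 73, 66], [22, 88, 148], [24, 81, 232], [24, 87, 231], [24, 85, 228], [23, 85, 225]], [[34, 63, 61], [21, 91, 95], [24, 83, 230], [24, 88, 230], [22, 89, 223], [21, 96, 210]]]
```

```bash
python3 -m inch '[[0,0,-0.02,0.3,0],[0,0,-0.02,0.6,0],[0,0,-0.02,0.85,0],[0,0,-0.02,0.95,0],[0,0,-0.02,1,0],[0,0,-0.02,1,0]]'; python3 go.py 0.409 0.293 -0.028;python3 - <<'E'
from h import *
t=cv2.imread("pics/t10raw.png");s=imaging.camera("side")
for c,st in blobs(t,(18,72,175),(32,115,255),(425,235,465,270)): print(c,st,plane("top",c,.087), plane("top",[st[0]+st[2]/2-.5,st[1]+st[3]/2-.5],.087))
for c,st in blobs(s,(40,40,60),(85,255,255),(295,338,325,365)): print(c,st,plane("side",c,.013))
E
```

```text
clock: 22.52
tool_pos: [0.4092, 0.294, 0.0102]
tcp_rot: [-0.0, 0.973, 0.229, 0.0]
contact_force: [0.9, 0.4, -0.2]
gripper_width: 0.0855
grasp_force: 0.0
t22.52 [0.4092 0.294  0.0102] phi0.463 tilt-1.000 w0.0855 F0.0 j7 -2.20
shift units [-0.005  0.007  0.318] turn 0.4
[444.90858726 254.73407202] [435 244  22  22 361] [ 0.43938444 -0.32052419] [ 0.43994095 -0.3219699 ]
[306.19047619 352.9047619 ] [300 348  17   9  63] [0.41095465 0.3019874 ]
```

```bash
python3 -m inch '[[0,0,0,0.1,0],[0,0,0,0.2,0],[0,0,0,0.27,0],[0,0,0,0.3,0],[0,0,0,0.3,0],[0,0,0,0.3,0]]' 20; python3 -m inch '[[255,0,0,0,0],[255,0,0,0,0],[255,0,0,0,0],[255,0,0,0,0],[255,0,0,0,0],[255,0,0,0,0],[255,0,0,0,0]]' 20; python3 go.py
```

```text
clock: 23.32
tool_pos: [0.4088, 0.2939, -0.0263]
tcp_rot: [-0.0, 0.973, 0.229, 0.0]
contact_force: [-0.5, 0.7, 0.3]
gripper_width: 0.0856
grasp_force: 0.0
clock: 24.2
tool_pos: [0.4088, 0.2938, -0.0263]
tcp_rot: [0.0, 0.973, 0.229, 0.0]
contact_force: [-1.3, -0.7, 6.1]
gripper_width: 0.0367
grasp_force: 19.4
t24.20 [ 0.4088  0.2938 -0.0263] phi0.463 tilt-1.000 w0.0367 F19.4 j7 -2.25
```

```bash
python3 -m inch '[[255,0,0,-0.1,0],[255,0,0,-0.3,0],[255,0,0,-0.6,0],[255,0,0,-0.9,0],[255,0,0,-1,0],[255,0,0,-1,0]]' ; python3 -m inch '[[255,0,0.2,-0.3,0.1],[255,0,0.4,-0.6,0.2],[255,0,0.6,-0.8,0.3],[255,0,0.8,-0.9,0.4],[255,0,1,-0.9,0.4],[255,0,1,-0.9,0.4]]' >/dev/null; python3 go.py 0.4397 -0.3212 0.19
```

```text
clock: 24.95
tool_pos: [0.4091, 0.2937, 0.0941]
tcp_rot: [-0.0, 0.973, 0.229, 0.001]
contact_force: [-0.6, -0.1, 0.1]
gripper_width: 0.0361
grasp_force: 20.1
t25.70 [0.4625 0.1847 0.2004] phi-0.168 tilt-1.000 w0.0367 F20.3 j7 -2.31
shift units [0.518 4.188 0.09 ] turn -0.002
```

```bash
python3 -m inch '[[255,0,0.2,0,0],[255,0,0.5,0,0],[255,0,0.8,0,0],[255,0,1,0,0]]'>/dev/null; python3 -m inch '[[255,0.1,0.3,0,0],[255,0.1,0.6,0,0],[255,0.1,0.9,0,0],[255,0.1,1,0,0]]'>/dev/null;  python3 -m inch '[[255,0.1,0.3,0,0],[255,0.2,0.6,0,0],[255,0.2,0.9,0,0],[255,0.2,1,0,0]]'>/dev/null; python3 -m inch '[[255,0.05,0.25,0,0],[255,0.1,0.5,0,0],[255,0.15,0.75,0,0],[255,0.2,0.95,0,0],[255,0.2,1,0,0],[255,0.2,1,0,0]]'>/dev/null; python3 go.py 0.4397 -0.3212 0.062
```

```text
t27.95 [ 0.4426 -0.2958  0.2011] phi-0.165 tilt-1.000 w0.0365 F20.3 j7 -1.25
shift units [0.012 0.214 1.159] turn 0.0
```

```bash
python3 -m inch '[[255,0.01,0.15,0,0],[255,0.01,0.21,0,0],[255,0.01,0.21,0.3,0],[255,0.01,0.21,0.6,0],[255,0.01,0.21,0.85,0],[255,0.01,0.21,0.95,0],[255,0.01,0.21,1,0],[255,0.01,0.21,1,0]]'>/dev/null; python3 go.py 0.4397 -0.3212 0.061
```

```text
t28.95 [ 0.4397 -0.3222  0.082 ] phi-0.166 tilt-1.000 w0.0365 F20.3 j7 -1.24
shift units [-0.001 -0.008  0.175] turn -0.0
```

```bash
python3 -m inch '[[255,0,-0.01,0.08,0],[255,0,-0.01,0.13,0],[255,0,-0.01,0.16,0],[255,0,-0.01,0.17,0],[255,0,-0.01,0.17,0],[255,0,-0.01,0.17,0]]'; python3 go.py 0.4397 -0.3212 0.061
```

```text
clock: 29.7
tool_pos: [0.4397, -0.3209, 0.0612]
tcp_rot: [0.0, 0.997, -0.083, 0.0]
contact_force: [-0.6, -0.0, -0.4]
gripper_width: 0.037
grasp_force: 20.3
t29.70 [ 0.4397 -0.3209  0.0612] phi-0.166 tilt-1.000 w0.0370 F20.3 j7 -1.25
shift units [0.001 0.003 0.002] turn -0.0
```

```bash
python3 -m inch '[[255,0,0,0.01,0],[255,0,0,0.015,0],[255,0,0,0.015,0]]'|grep -E "pos|contact"; python3 -m inch '[[255,0,0,0.01,0],[255,0,0,0.01,0],[255,0,0,0.01,0]]'|grep -E "pos|contact"
```

```text
tool_pos: [0.4402, -0.3212, 0.0606]
contact_force: [-4.3, 2.6, 21.5]
tool_pos: [0.4405, -0.3212, 0.0597]
contact_force: [-4.4, 5.2, 26.6]
```

```bash
python3 -m inch '[[255,0,0,-0.012,0],[255,0,0,-0.012,0],[180,0,0,-0.012,0],[100,0,0,-0.012,0],[0,0,0,-0.012,0],[0,0,0,-0.012,0],[0,0,0,-0.012,0],[0,0,0,-0.1,0],[0,0,0,-0.4,0],[0,0,0,-0.8,0],[0,0,0,-1,0],[0,0,0,-1,0]]'; python3 -m inch '[[0,-0.1,-0.4,0,0],[0,-0.2,-0.8,0,0],[0,-0.2,-1,0,0]]'>/dev/null; python3 -m inch '[[0,0,-0.4,0,0],[0,0,-0.8,0,0],[0,0,-1,0,0]]'>/dev/null; python3 -m inch '[[0,0,-0.4,0,0],[0,0,-0.8,0,0],[0,0,-1,0,0]]'>/dev/null;  python3 go.py 0.5415 0.319 0.10;python3 - <<'E'
from h import *
t=imaging.camera("top")
cv2.imwrite("pics/t11.png",t)
for c,st in blobs(t,(18,72,175),(32,115,255),(425,235,465,270)): print(c,st,plane("top",c,.087), plane("top",[st[0]+st[2]/2-.5,st[1]+st[3]/2-.5],.087))
for c,st in blobs(t,(40,40,60),(85,255,255),(425,235,465,270)): print(c,st,plane("top",c,.1))
E
```

```text
clock: 31.95
tool_pos: [0.4405, -0.3214, 0.1806]
tcp_rot: [0.001, 0.997, -0.083, 0.002]
contact_force: [-0.5, -0.3, -0.0]
gripper_width: 0.0855
grasp_force: 0.0
t33.08 [0.475  0.0407 0.1778] phi-0.163 tilt-1.000 w0.0853 F0.0 j7 -1.98
shift units [ 0.171 -2.378  0.649] turn 0.001
[440.61320755 254.5754717 ] [435 244  16  22 106] [ 0.43977593 -0.31010472] [ 0.43995021 -0.3146845 ]
[446.77300613 254.77300613] [440 248  14  15 163] [ 0.43888983 -0.32115255]
```

Tea light is centred on the tin to about 1 mm. Now the cork jar.

```bash
python3 -m inch '[[0,0,-0.4,0,0],[0,0.1,-0.8,0,0],[0,0.1,-1,0,0]]'>/dev/null; python3 -m inch '[[0,0,-0.3,0,-0.1],[0,0.07,-0.6,0,-0.2],[0,0.07,-0.8,0,-0.3],[0,0.07,-1,0,-0.4],[0,0.07,-1,0,-0.5],[0,0.07,-1,0,-0.6],[0,0.07,-1,0,-0.7],[0,0.07,-1,0,-0.7]]'>/dev/null;  python3 go.py 0.542 0.319 -0.008
```

```text
t34.50 [0.5347 0.2712 0.1775] phi0.933 tilt-1.000 w0.0853 F0.0 j7 -1.44
shift units [ 0.357 -0.187  1.546] turn 0.699
```

```bash
python3 -m inch '[[0,0.2,-0.1,0,0],[0,0.36,-0.19,0,0],[0,0.36,-0.19,0,0],[0,0.36,-0.19,0.25,0],[0,0.36,-0.19,0.5,0],[0,0.36,-0.19,0.6,0],[0,0.36,-0.19,0.6,0]]'>/dev/null; python3 go.py 0.542 0.319 -0.008
```

```text
t35.38 [0.5422 0.3194 0.1059] phi0.933 tilt-1.000 w0.0854 F0.0 j7 -1.56
shift units [-0.003  0.001  0.949] turn 0.699
```

```bash
python3 -m inch '[[0,0,0,0.2,0],[0,0,0,0.45,0],[0,0,0,0.7,0],[0,0,0,0.88,0],[0,0,0,0.95,0],[0,0,0,0.95,0],[255,0,0,0.95,0],[255,0,0,0.95,0],[255,0,0,0.95,0],[255,0,0,0.95,0],[255,0,0,0.95,0],[255,0,0,0.95,0]]' 30; python3 go.py
```

```text
clock: 36.88
tool_pos: [0.5426, 0.3201, -0.007]
tcp_rot: [0.0, 0.893, 0.45, 0.0]
contact_force: [-1.6, -1.5, 8.0]
gripper_width: 0.0437
grasp_force: 29.8
t36.88 [ 0.5426  0.3201 -0.007 ] phi0.934 tilt-1.000 w0.0437 F29.8 j7 -1.63
```

```bash
python3 -m inch '[[255,0,0,-0.1,0],[255,0,0,-0.3,0],[255,0,0,-0.6,0],[255,0,0,-0.9,0],[255,0,0,-1,0],[255,0,0,-1,0]]'|grep -E "width|grasp" ; python3 -m inch '[[255,0,0,-0.2,0.1],[255,0,0,-0.4,0.2],[255,-0.2,0,-0.5,0.3],[255,-0.4,0,-0.5,0.4],[255,-0.6,0,-0.5,0.5],[255,-0.8,0,-0.5,0.6],[255,-1,0,-0.5,0.7],[255,-1,0,-0.5,0.7],[255,-1,0,-0.5,0.7]]' >/dev/null; python3 go.py 0.5595 -0.2195 0.17
```

```text
gripper_width: 0.0431
grasp_force: 31.2
t38.75 [0.4709 0.2237 0.1716] phi-0.163 tilt-1.000 w0.0431 F31.2 j7 -2.39
shift units [1.329 3.524 0.013] turn 0.001
```

```bash
python3 -m inch '[[255,0.1,0.2,0,0],[255,0.2,0.5,0,0],[255,0.3,0.8,0,0],[255,0.4,1,0,0]]'>/dev/null; python3 -m inch '[[255,0.1,0.3,0,0],[255,0.2,0.6,0,0],[255,0.3,0.9,0,0],[255,0.4,1,0,0]]'>/dev/null;  python3 -m inch '[[255,0.1,0.25,0,0],[255,0.2,0.5,0,0],[255,0.3,0.75,0,0],[255,0.4,0.95,0,0],[255,0.4,1,0,0]]'>/dev/null; python3 -m inch '[[255,0.05,0.2,0,0],[255,0.1,0.4,0,0],[255,0.12,0.52,0,0],[255,0.12,0.52,0,0],[255,0.12,0.52,0.2,0],[255,0.12,0.52,0.5,0],[255,0.12,0.52,0.8,0],[255,0.12,0.52,0.9,0],[255,0.12,0.52,0.9,0]]'>/dev/null; python3 go.py 0.5595 -0.2195 0.0085
```

```text
t41.50 [ 0.5577 -0.2185  0.0642] phi-0.165 tilt-1.000 w0.0434 F31.2 j7 -1.56
shift units [0.016 0.006 0.464] turn 0.0
```

```bash
python3 -m inch '[[255,0.015,0.005,0.15,0],[255,0.015,0.005,0.3,0],[255,0.015,0.005,0.4,0],[255,0.015,0.005,0.44,0],[255,0.015,0.005,0.46,0],[255,0.015,0.005,0.46,0],[255,0.015,0.005,0.46,0]]'; python3 go.py 0.5595 -0.2195 0.0085
```

```text
clock: 42.38
tool_pos: [0.5595, -0.2203, 0.0093]
tcp_rot: [0.0, 0.997, -0.083, 0.0]
contact_force: [-0.4, 0.5, -2.2]
gripper_width: 0.0433
grasp_force: 31.2
t42.38 [ 0.5595 -0.2203  0.0093] phi-0.166 tilt-1.000 w0.0433 F31.2 j7 -1.58
shift units [-0.001 -0.007  0.006] turn -0.0
```

```bash
python3 -m inch '[[255,0,-0.005,0.01,0],[255,0,-0.005,0.015,0],[255,0,-0.005,0.015,0],[255,0,-0.005,0.015,0]]'
```

```text
clock: 42.88
tool_pos: [0.5596, -0.2198, 0.008]
tcp_rot: [0.0, 0.997, -0.083, 0.0]
contact_force: [-4.2, 0.1, 12.7]
gripper_width: 0.0429
grasp_force: 32.4
```

Seated. Releasing, retreating and inspecting.

```bash
python3 -m inch '[[180,0,0,0,0],[100,0,0,0,0],[0,0,0,0,0],[0,0,0,0,0],[0,0,0,0,0],[0,0,0,-0.1,0],[0,0,0,-0.3,0],[0,0,0,-0.6,0],[0,0,0,-0.9,0],[0,0,0,-1,0]]'|grep width; python3 -m inch '[[0,-0.1,0,-0.3,0],[0,-0.2,0,-0.6,0],[0,-0.4,0,-0.9,0],[0,-0.7,0,-1,0],[0,-1,0,-1,0],[0,-1,0,-1,0]]'>/dev/null; python3 -m inch '[[0,-0.3,-0.4,0,0],[0,-0.3,-0.8,0,0],[0,-0.3,-1,0,0]]'>/dev/null; python3 -m inch '[[0,0,-0.4,0,0],[0,0,-0.8,0,0],[0,0,-1,0,0],[0,0,-1,0,0],[0,0,-1,0,0]]'>/dev/null; python3 go.py
python3 - <<'E'
from h import *
t=imaging.camera("top");s=imaging.camera("side")
for c,st in blobs(t,(8,90,90),(20,255,255),(385,190,420,222)): print("cork",c,st,plane("top",c,.086))
for c,st in blobs(s,(8,90,90),(20,255,255),(300,150,335,190)): print("cork s",c,st,plane("side",c,.081))
for c,st in blobs(t,(40,40,60),(85,255,255),(425,235,465,270)): print("candle",c,plane("top",c,.1))
f=lambda a,k:cv2.resize(a,None,fx=k,fy=k,interpolation=cv2.INTER_CUBIC)
a=f(t[165:285,300:480],4);b=f(s[130:250,250:430],4)
cv2.imwrite("pics/fin.png",np.hstack([a,b])[:, :] if 0 else cv2.resize(np.vstack([a,b]),(450,600)))
E
```

```text
gripper_width: 0.0852
t45.88 [0.4451 0.0423 0.2469] phi-0.166 tilt-1.000 w0.0852 F0.0 j7 -1.93
cork [406.27580645 203.25      ] [385 190  35  32 620] [ 0.56280935 -0.22923518]
cork s [324.39642857 173.77142857] [310 165  25  25 280] [ 0.53323112 -0.20149683]
cork s [304.85 186.6 ] [302 184   6   6  20] [ 0.55744085 -0.12811641]
candle [446.76829268 254.77439024] [ 0.43888658 -0.32114118]
```

View pics/fin.png

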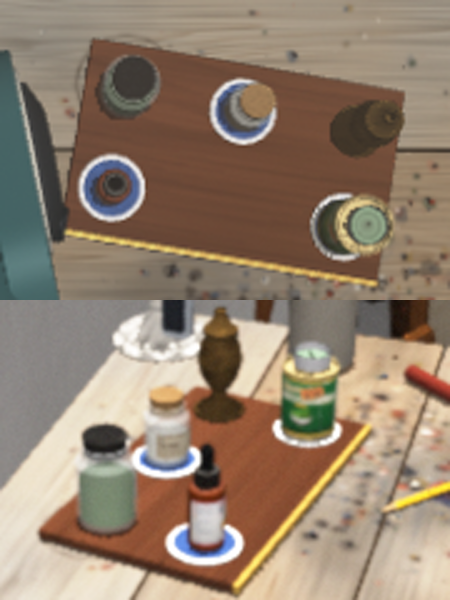

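All four stand upright on their discs and the tea light is on the tin. The cork is at full-image (402.8,205.4) in the top view and the bulb at about (346,238.5). One last numeric check of cork, bottle and eraser.

Run:
```python
from h import *
t=imaging.camera("top");s=imaging.camera("side")
for c,st in blobs(t,(10,100,100),(20,255,255),(394,196,412,214)): print("cork",c,st,plane("top",c,.086))
for c,st in blobs(s,(10,130,120),(20,255,255),(305,160,330,178)): print("cork s",c,st,plane("side",c,.081))
print("bulb",plane("top",(346,238.3),.117))
s0=cv2.imread("pics/side0.png");t0=cv2.imread("pics/top0.png")
for im in(s0,s):
    for c,st in blobs(im,(0,0,190),(180,40,255),(262,250,282,275),15): print("eraser",c,st)
```

```text
cork [404.3919598  203.62311558] [396 196  16  18 199] [ 0.56188833 -0.22467   ]
cork s [322.93548387 170.01612903] [312 165  18  13  62] [ 0.54228662 -0.21907706]
bulb [ 0.47641045 -0.0821971 ]
eraser [270.8131068  260.29126214] [262 250  20  25 412]
eraser [271.49561404 261.25877193] [262 250  20  25 456]
```

```bash
python3 -c "
from bench import bot; print(bot.hand_in())"
```

```text
the job is handed in; nothing more can be done
None
```

I handed the job in with the still life set up: the cork jar, tin and bottle stand upright on their discs and the tea light is on the tin, each measured about 6 mm or less off centre; the urn, green-powder jar and eraser look unmoved.

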